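# Pour the studs off the corner-spout tray

## Task

The tray of brass studs is held in the small slide vise: slide the vise's jaw all the way back by its black knob and lift the tray out by its grip fin without spilling. Tip the tray about its notched corner over the open card box so that every stud slides out through the notch into the box, then set the empty tray down flat on the bench, clear of the vise and the box. Drop no stud on the bench, keep the box standing, and leave the glue bottle, wax cake and wooden slicker where they are.

Things in the scene. Friction and masses are not known exactly. Their poses are not given: they have to be found in the camera images.
- vise: grey and dark steel slide vise, fixed. Origin: on the bench, under the clamped tray's centre. The tray lies on its 14 mm thick bed, axes parallel. Fixed jaw on the frame's (+x,+y) side, 36 mm above the bench; sliding jaw on the opposite side, opening along (-0.707,-0.707,0) of the vise's frame. The sliding jaw is 38 mm high; its lip covers 8 mm of the tray's rim until it is back.
- jaw (a joint): opening of the sliding jaw in m: 0 clamped, 0.045 fully back (stop). It slides with about 2 N of friction and stays where it is left.
- jaw_knob (a point): grip point of the upright round black knob on the sliding jaw: 20 mm diameter, 34 to 68 mm above the bench; the point is on its axis, 52 mm above the bench, 97 mm from the vise's origin when closed. Below is a 12 mm stem on a 24 mm high, 40 mm wide slide block; the jaw (38 mm high) begins 17 mm from the knob's axis, on the tray's side.
- tray: loose square bare-aluminium tray, sides 116 mm, floor and walls 3 mm thick, rim 16 mm high, 0.2 kg. Origin: centre of the underside; z up. Its diagonal is its x axis: the notched pouring corner points to -x (floor tip 82 mm from the origin), the grip fin stands at the +x corner. Polished: studs slide on it at a friction coefficient of about 0.15.
- tray_grip (a point): grip point of the tray's upright fin, axes as the tray: the fin is a plate 10 mm thick (along the tray's y), 34 mm long (along its x), its top 71 mm above the tray's underside; this point is its middle, 53 mm towards +x from the tray's origin and 55 mm above the underside.
- tray_notch (a point): middle of the notch in the tray's corner, on the floor's upper face: 74 mm towards -x from the tray's origin and 3 mm above its underside, i.e. 127 mm from the fin's point in x and 52 mm lower. The opening between the wall ends is 37 mm wide.
- card_box: loose open card box, off-white outside and dark inside, 93 x 93 x 88 mm high, walls and floor 2 mm, 0.4 kg, empty. Origin: centre of the underside; sides along its x and y.
- box_mouth (a point): centre of the card box's open mouth, level with its rim, 88 mm above its underside; the mouth is 88 mm square.
- stud0_center (a point): centre of brass stud 1 of 4, all alike: flat round stud 16 mm in diameter, 7 mm high with a smaller step on top, 12 g, loose on the tray's floor
- stud1_center (a point): centre of brass stud 2 of 4, all alike: flat round stud 16 mm in diameter, 7 mm high with a smaller step on top, 12 g, loose on the tray's floor
- stud2_center (a point): centre of brass stud 3 of 4, all alike: flat round stud 16 mm in diameter, 7 mm high with a smaller step on top, 12 g, loose on the tray's floor
- stud3_center (a point): centre of brass stud 4 of 4, all alike: flat round stud 16 mm in diameter, 7 mm high with a smaller step on top, 12 g, loose on the tray's floor
- glue_bottle: bystander: cream glue bottle with a red cap, 42 x 61 x 164 mm. Origin: centre of the underside.
- wax_cake: bystander: round yellow cake of beeswax, 49 mm diameter, 18 mm high. Origin: centre of the underside.
- slicker: bystander: turned dark-wood edge slicker standing up, 34 mm diameter, 54 mm high. Origin: centre of the underside.
Mind the look-alikes: they are no part of the job. What is shaped like the card_box but orange is not meant. Of the things that look like the tray, the smaller one is meant.

How it is judged:
By the outcome, as a careful person would: the job done as asked, in the order asked, and still so for the second after the job is handed in, with the robot touching nothing.
It also fails if it takes over 61 s, if anything falls off the work surface, if the arm or the gripper's body presses on something with over 40 N, if the wrist force passes 120 N, or if a joint passes its speed limit or range.

## Robot

A 6-joint arm with a two-finger parallel gripper is mounted at the origin on a cart in front of the work surface, level with it; the furniture and walls round the work are solid. World frame = base frame: x ahead of the robot, y to its left, z up, the work surface at z = 0. Lengths are in m, angles in degrees, forces in N, time in s.
With the tool pointing down it reaches from about 0.325 to 0.85 m from the base axis. Payload 15.5 kg.
Tool frame: the origin (TCP) lies midway between the tips of the shut fingers; the grasp point (between the pads) lies 19 mm behind it; z points along the fingers, y is the line along which they close (so a half turn about z gives the same grasp; the last joint's range is limited). The gripper opens to 91 mm and grips with 3 to 60 N. Pads are 32 mm wide; open, the fingers measure 118 mm over their backs; the gripper's body (76 mm by 178 mm) begins 60 mm behind the grasp point.
Start: joints at [-5.472, 28.281, 77.091, -0, 74.628, -5.472], TCP at [0.625, 0, 0.192] pointing down, gripper open.
Joint ranges: [-166.48, 166.48], [-47.26, 123.95], [12.59, 153.08], [-70.14, 250.14], [6.76, 159.57], [-176.63, 176.63]. Speed limits (degrees/s): [108.29, 108.29, 147.25, 172.46, 172.46, 172.46].

## Interface

Orientations are given as a 3x3 rotation matrix whose columns are the frame's x, y, z axes.
In Python, from bench import ctrl gives the robot as it stands. The module is installed in compiled form; this text tells all that it offers. Calls block until the motion is done:
- ctrl.goto(position, orientation): joint-space move of the TCP to a pose.
- ctrl.move_l(position, vel=0.15, ori=None, contact_N=None): straight line of the TCP; ori=None keeps the orientation; vel is the mean speed in m/s. With contact_N (N) it stops when the force on the tool has changed by that much, and returns True; else False.
- ctrl.movej(angles): joint-space move.
- ctrl.command_gripper(opening): opening from 0.0 (shut) to 1.0 (fully open); the grip force is fixed at half the most; returns when the fingers have stopped.
- ctrl.sleep(seconds).
- ctrl.ik(position, orientation): joint angles nearest the present ones, or None.
- ctrl.read_camera(name): name is "scene" or "side" or "wrist"; returns the picture (480x640x3 uint8, blue, green, red); there is no depth.
- ctrl.camera_params(name): a dict with "fx", "fy", "cx", "cy" (pixels), "pose" (4x4, takes a point from camera to world coordinates); the wrist camera has in their place "T_tool_cam" (4x4, takes a point from camera to tool coordinates, whose origin is the TCP and whose axes are the flange's). Camera axes: x right, y up, looking along -z (the intrinsics and any distortion apply to the point x, -y, -z); pixel columns grow to the right and rows downward; lengths in m; the calibration is good to about 2 mm. A picture is of the moment at which its call begins: read the wrist's pose just before it. camera_params takes no time and is no camera call.
A pose or a line that the arm cannot do raises ctrl.MotionError and nothing moves.
- ctrl.sign_off(): hands the job in; it is judged then, once.
Readings, each from a call of its own:
- ctrl.current_t(): time.
- ctrl.current_q(): joint angles.
- ctrl.current_dq(): joint speeds.
- ctrl.current_effort(): joint torques, N m.
- ctrl.current_tool_pos(): TCP position.
- ctrl.current_eef_rot(): TCP orientation.
- ctrl.current_contact_force(): force on the tool from outside, world axes, zero at the start.
- ctrl.current_wrist_torque(): the same for the moment, N m.
- ctrl.current_grip_width(): opening from 0.0 (shut) to 1.0 (fully open).
- ctrl.current_grasp_force(): force on a finger pad.
Only numpy, scipy, OpenCV 4.12 (cv2) and the standard library are available. Lean on these libraries where they do the work, as an engineer would, in place of code of your own. Each camera call takes 0.05 s, during which the arm holds its last target. There are 200 camera calls.

## Working session

There is one attempt and no reset: what is moved stays moved. The work goes in short steps, each a Python script; the robot and the scene stay as the last script left them, time stands still between calls to the robot, and variables do not carry over. Pictures are saved under pics/ and viewed, at most 10 in all, crops included, and the job is handed in when it is done.

```bash
mkdir -p pics
python3 - <<'E'
from bench import ctrl
import cv2,numpy as np
for n in("scene","side","wrist"):
    cv2.imwrite(f"pics/{n}0.png",ctrl.read_camera(n)); p=ctrl.camera_params(n); print(n,{k:(np.round(v,4).tolist()) for k,v in p.items() })
print(ctrl.current_eef_rot(),ctrl.current_t())
E
```

```text
scene {'fx': 451.0389, 'fy': 451.0389, 'cx': 320.1101, 'cy': 236.7615, 'pose': [[0.6199, 0.4443, -0.6468, -0.1682], [-0.7846, 0.3644, -0.5016, -0.8359], [0.0128, 0.8184, 0.5745, 0.7332], [0.0, 0.0, 0.0, 1.0]]}
side {'fx': 540.3379, 'fy': 540.3379, 'cx': 324.7701, 'cy': 232.9574, 'pose': [[-0.9614, 0.1506, -0.2303, 0.2692], [-0.2752, -0.5299, 0.8022, 0.7447], [-0.0013, 0.8346, 0.5509, 0.7888], [0.0, 0.0, 0.0, 1.0]]}
wrist {'fx': 338.1002, 'fy': 338.1002, 'cx': 318.2704, 'cy': 244.0585, 'T_tool_cam': [[-0.0004, 0.9706, 0.2405, 0.0655], [1.0, 0.0006, -0.0007, 0.0005], [-0.0008, 0.2405, -0.9706, -0.1936], [0.0, 0.0, 0.0, 1.0]]}
[[ 6.00872334e-05  9.99999550e-01 -9.46382834e-04]
 [ 9.99999994e-01 -6.00025817e-05  8.94757566e-05]
 [ 8.94189309e-05 -9.46388205e-04 -9.99999548e-01]] 0.15
```

View pics/scene0.png

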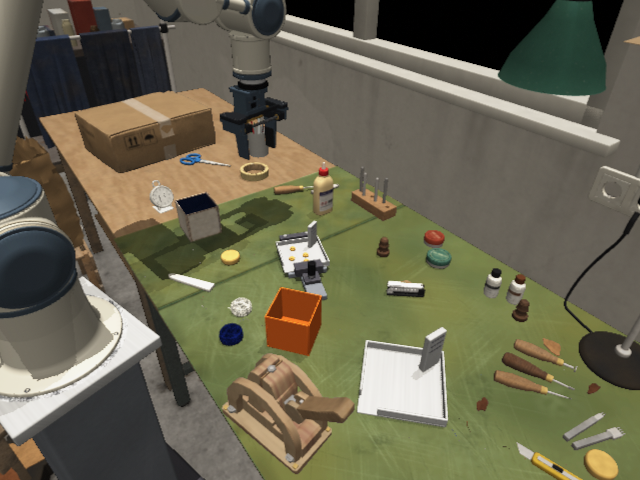

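View pics/side0.png

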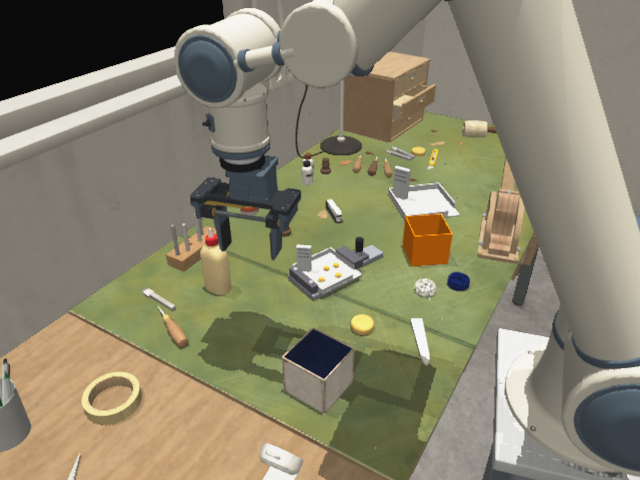

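The scene view shows the vise and tray at about (303,253), knob (311,266), fin top (312,226), box (198,215), glue (323,192), wax (230,257) and slicker probably (383,246). In the side view the knob is at (360,244), fin top (304,248), box mouth (319,352) and wax (362,325).

```bash
cat > h.py <<'E'
from bench import ctrl
import cv2,numpy as np
def ray(n,uv,T=None):
    p=ctrl.camera_params(n); P=T@p["T_tool_cam"] if T is not None else p["pose"]
    d=P[:3,:3]@np.array([(uv[0]-p["cx"])/p["fx"],-(uv[1]-p["cy"])/p["fy"],-1]); return P[:3,3],d
def plane(n,uv,z,T=None):
    o,d=ray(n,uv,T); return o+d*(z-o[2])/d[2]
def tri(a,b):
    A=[];B=[]
    for o,d in(a,b):
        d=d/np.linalg.norm(d);M=np.eye(3)-np.outer(d,d);A.append(M);B.append(M@o)
    return np.linalg.lstsq(np.vstack(A),np.hstack(B),rcond=None)[0]
def tool():
    T=np.eye(4);T[:3,3]=ctrl.current_tool_pos();T[:3,:3]=ctrl.current_eef_rot();return T
def down(yaw): # closing line (tool y) at world angle yaw deg
    c,s=np.cos(np.radians(yaw)),np.sin(np.radians(yaw))
    return np.array([[-s*-1,c,0],[-c,s,0],[0,0,-1.]]) if False else np.column_stack([np.cross([c,s,0],[0,0,-1]),[c,s,0],[0,0,-1]])
E
python3 - <<'E'
from h import *
np.set_printoptions(precision=3,suppress=True)
print("knobtop",plane("scene",(311,261),.068),plane("side",(360,238),.068))
print("fintop",plane("scene",(312,225),.085),plane("side",(304,247),.085))
for k,uv in dict(a=(285,352),b=(315,332),c=(354,348),d=(322,379)).items(): print("box",k,plane("side",uv,.088))
for k,uv in dict(a=(178,204),b=(209,193),c=(219,209),d=(187,216)).items(): print("boxs",k,plane("scene",uv,.088))
print("wax",plane("scene",(230,256),.018)); print("glue",plane("scene",(324,209),0),plane("side",(216,288),0)); print("slick",plane("scene",(383,252),0))
print("orange",[plane("scene",u,.09)[:2] for u in((281,291),(322,297),(304,330),(267,321))])
print("bigtray",[plane("scene",u,.0)[:2] for u in((367,342),(446,350),(445,422),(360,416))])
E
```

```text
knobtop [ 0.488 -0.301  0.068] [ 0.484 -0.307  0.068]
fintop [ 0.59  -0.221  0.085] [ 0.593 -0.212  0.085]
box a [0.525 0.11  0.088]
box b [0.488 0.048 0.088]
box c [0.41  0.067 0.088]
box d [0.445 0.151 0.088]
boxs a [0.433 0.128 0.088]
boxs b [0.528 0.11  0.088]
boxs c [0.487 0.021 0.088]
boxs d [0.41  0.059 0.088]
wax [ 0.421 -0.085  0.018]
glue [ 0.783 -0.112  0.   ] [ 0.776 -0.115  0.   ]
slick [ 0.709 -0.372  0.   ]
orange [array([ 0.347, -0.334]), array([ 0.387, -0.413]), array([ 0.292, -0.443]), array([ 0.265, -0.372])]
bigtray [array([ 0.415, -0.514]), array([ 0.501, -0.655]), array([ 0.346, -0.727]), array([ 0.26 , -0.601])]
```

View pics/wrist0.png

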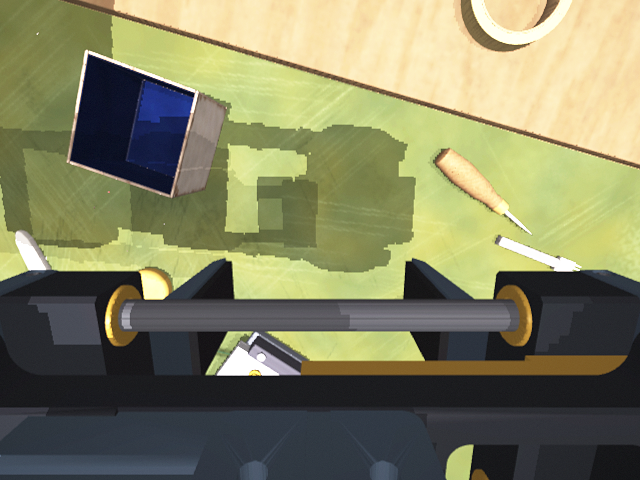

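The wrist view shows the box mouth with corners at (87,51), (198,92), (173,197) and (69,162). The tray's near corner is at (255,360), hidden by the gripper. Next I'll hover near the knob for a close look.

Run:
```python
from h import *
np.set_printoptions(precision=4,suppress=True)
T0=tool()
c=np.array([plane("wrist",u,.088,T0)[:2] for u in((87,51),(198,92),(173,197),(69,162))]);print("box",c,c.mean(0))
s=np.array([-.562,-.827])
k=np.array([.4855,-.304])+s*.03
print(ctrl.ik([*k,.2],down(-34.2)))
ctrl.goto([*k,.2],down(-34.2))
T=tool();np.save("T1.npy",T);cv2.imwrite("pics/w1.png",ctrl.read_camera("wrist"));print(T,ctrl.current_t())
```

```text
box [[0.4419 0.1498]
 [0.5274 0.1196]
 [0.4981 0.0344]
 [0.4123 0.0642]] [0.4699 0.092 ]
[-41.0302  23.5979  84.0749  -0.      72.3272  -6.8302]
[[ 0.5609  0.8279  0.0002  0.4693]
 [ 0.8279 -0.5609  0.0002 -0.328 ]
 [ 0.0003  0.     -1.      0.2   ]
 [ 0.      0.      0.      1.    ]] 1.5667
```

View pics/w1.png

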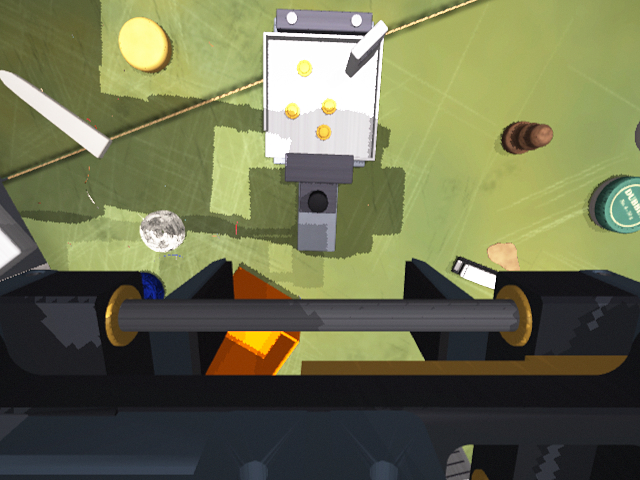

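The close view shows the knob top at about (318,201), the tray's back rim edge from (264,33) to (382,35), and the fin top running from about (352,52) to (384,24). I'll zoom on the fin.

Run:
```python
from h import *
np.set_printoptions(precision=4,suppress=True)
T=np.load("T1.npy")
im=cv2.imread("pics/w1.png");cv2.imwrite("pics/w1z.png",cv2.resize(im[0:220,250:400],None,fx=2.72,fy=2.72,interpolation=cv2.INTER_NEAREST)[:600])
k=plane("wrist",(318,201),.068,T);a=plane("wrist",(264,33),.03,T);b=plane("wrist",(382,35),.03,T);f=plane("wrist",(368,38),.085,T)
print(k,f,np.linalg.norm(a-b),np.degrees(np.arctan2(*(b-a)[1::-1])),np.linalg.norm((f-k)[:2]),np.degrees(np.arctan2(*(k-f)[1::-1])))
```

```text
[ 0.4863 -0.3054  0.068 ] [ 0.596  -0.2166  0.085 ] 0.11335218893746075 -34.98966367179776 0.14106488464271857 -140.99087831907482
```

View pics/w1z.png

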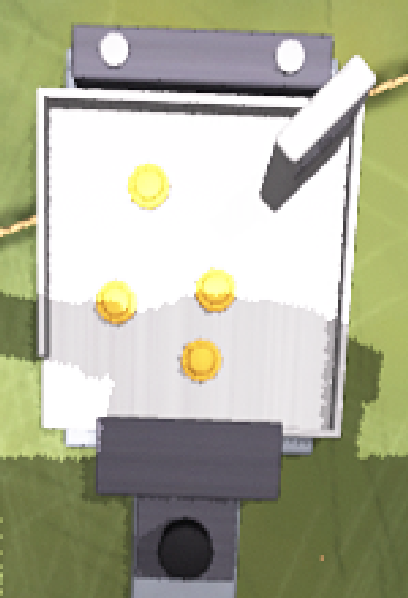

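Run:
```python
from h import *
np.set_printoptions(precision=4,suppress=True)
k=np.array([.4863,-.3052]);s=np.array([np.cos(np.radians(235)),np.sin(np.radians(235))]);R=down(-35)
ctrl.move_l([*k,.10],.2,ori=R); ctrl.move_l([*k,.042],.1)
ctrl.command_gripper(0.0)
print(ctrl.current_grip_width()*91,ctrl.current_contact_force(),ctrl.current_t())
print(ctrl.move_l([*(k+s*.049),.042],.06,contact_N=15))
p=np.array(ctrl.current_tool_pos());print((p[:2]-k)@s,p,ctrl.current_contact_force(),ctrl.current_grip_width()*91)
ctrl.command_gripper(.6);print(ctrl.current_tool_pos())
p=np.array(ctrl.current_tool_pos());ctrl.move_l([p[0],p[1],.2],.2)
q=k+s*.03;ctrl.move_l([*q,.2],.2)
T=tool();np.save("T2.npy",T);im=ctrl.read_camera("wrist");cv2.imwrite("pics/w2.png",im);print(ctrl.current_t())
cv2.imwrite("pics/w2z.png",cv2.resize(im[0:260,200:450],None,fx=2,fy=2))
```

```text
17.33835595271689 [-7.4889  4.8275  6.2685] 4.1
True
0.04335506730490727 [ 0.4589 -0.339   0.0416] [-0.6172  1.9675  7.9397] 17.585028405301077
[ 0.4587 -0.3388  0.0412]
6.7667
```

View pics/w2z.png

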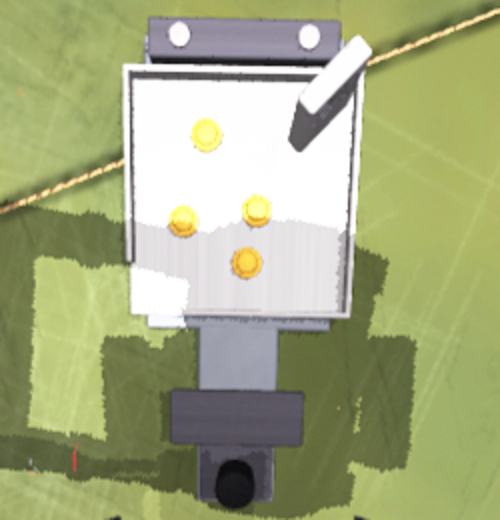

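The jaw is clear of the tray and all four studs are still inside. The knob is now at about (317,239), so I'll check how far it travelled.

Run:
```python
from h import *
A=cv2.imread("pics/w1.png");B=cv2.imread("pics/w2.png")
P=[]
for n,im,r in((1,A,(190,225)),(2,B,(225,265))):
    g=im.max(2)[r[0]:r[1],295:340]; m=(g<45).astype(np.uint8)
    c=max(cv2.findContours(m,0,2)[0],key=cv2.contourArea);x,y,w,h=cv2.boundingRect(c)
    top=(295+x+w/2,r[0]+y+w/2);print(x,y,w,h,top);P.append(plane("wrist",top,.068,np.load(f"T{n}.npy"))[:2])
print(P,np.linalg.norm(P[1]-P[0]))
```

```text
13 0 20 23 (318.0, 200.0)
12 5 20 25 (317.0, 240.0)
[array([ 0.48691108, -0.30462261]), array([ 0.4628891 , -0.33673627])] 0.04010415370354683
```

Run:
```python
from h import *
np.set_printoptions(precision=4,suppress=True)
k=np.array([.4863,-.3052]);s=np.array([np.cos(np.radians(235)),np.sin(np.radians(235))])
q=k+s*.0425
ctrl.move_l([*q,.10],.25); ctrl.move_l([*q,.042],.12)
ctrl.command_gripper(0.0); print(ctrl.current_contact_force())
f0=ctrl.current_contact_force()
for d in(.0445,.047,.050):
    ctrl.move_l([*(k+s*d),.042],.05,contact_N=30);ctrl.sleep(.1)
    p=np.array(ctrl.current_tool_pos());print(d,(p[:2]-k)@s,(np.array(ctrl.current_contact_force())-f0)[:2]@s)
    if (np.array(ctrl.current_contact_force())-f0)[:2]@s<-15:break
ctrl.command_gripper(.6)
p=np.array(ctrl.current_tool_pos());ctrl.move_l([p[0],p[1],.13],.25)
print(ctrl.current_t())
R=down(-80);print(ctrl.ik([.595,-.216,.15],R),ctrl.ik([.60,.11,.2],R))
R=down(100);print(ctrl.ik([.595,-.216,.15],R),ctrl.ik([.60,.11,.2],R))
```

```text
[-11.73     7.2251  12.2283]
0.0445 0.042820625833698306 -14.894397335101486
0.047 0.044166857513646206 -24.275571596991014
10.5333
[-25.3549  31.2307  78.8034  -0.      69.9659  54.6451] [ 4.7818 26.6476 78.7188 -0.     74.6337 84.7818]
[ -25.3549   31.2307   78.8034   -0.       69.9659 -125.3549] [  4.7818  26.6476  78.7188  -0.      74.6337 -95.2182]
```

Run:
```python
from h import *
np.set_printoptions(precision=4,suppress=True)
R=down(-80);f=[.5945,-.2165]
ctrl.goto([*f,.13],R); ctrl.move_l([*f,.050],.12)
ctrl.command_gripper(0.0); print(ctrl.current_grip_width()*91,ctrl.current_grasp_force(),ctrl.current_contact_force(),ctrl.current_wrist_torque())
print(ctrl.current_tool_pos())
ctrl.move_l([*f,.065],.04);ctrl.sleep(.1)
print(ctrl.current_contact_force(),ctrl.current_wrist_torque())
ctrl.move_l([*f,.18],.12)
print(ctrl.current_grip_width()*91,ctrl.current_contact_force(),ctrl.current_wrist_torque())
a=ctrl.read_camera("scene");b=ctrl.read_camera("side");print(ctrl.current_t(),ctrl.current_tool_pos())
cv2.imwrite("pics/l.png",np.hstack([cv2.resize(a[120:320,180:430],(400,320)),cv2.resize(b[150:350,220:470],(400,320))]))
```

```text
10.284106439887523 29.99442368745804 [-1.0558 -0.0562  0.4082] [0.1291 0.1424 0.0317]
[ 0.5945 -0.2165  0.05  ]
[-0.1678  0.3654 -2.6754] [ 0.0461  0.005  -0.0145]
9.534652328665452 [ 0.6014  0.4349 -2.8314] [ 0.0069 -0.0226 -0.0333]
14.9917 [ 0.5941 -0.2163  0.1791]
```

View pics/l.png

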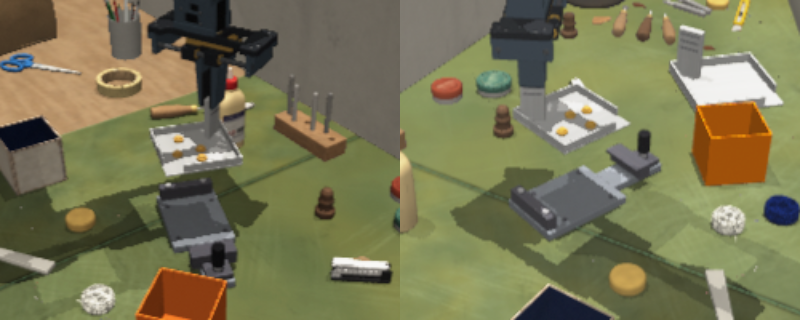

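Lift is level with all four studs inside. I'll carry it with the notch tipped slightly up, then pour.

```bash
cat >> h.py <<'E'
from scipy.spatial.transform import Rotation as Ro
V=np.array([-.127,0,.033])
def pose(notch,phi,a):
    R=down(phi-90); R=Ro.from_rotvec(R[:,1]*np.radians(a)).as_matrix()@R
    return np.array(notch)-R@V,R
E
python3 - <<'E'
from h import *
np.set_printoptions(precision=4,suppress=True)
phi=-10;u=np.array([np.cos(np.radians(phi)),np.sin(np.radians(phi))]);n=np.array([.470,.092])+u*.012
seq=[(.105,-6),(.103,4),(.10,10),(.098,15),(.096,20),(.095,27),(.095,35),(.095,43)]
for z,a in seq:
    assert ctrl.ik(*pose([*n,z],phi,a)) is not None,(z,a)
p0=np.array(ctrl.current_tool_pos());R0=ctrl.current_eef_rot()
m=p0+R0@V
p,R=pose(m,10,-6);ctrl.move_l(p,.04,ori=R)
p,R=pose([*n,.15],phi,-6);ctrl.move_l(p,.10,ori=R)
p,R=pose([*n,.115],phi,-6);ctrl.move_l(p,.06,ori=R);ctrl.sleep(.2)
print(ctrl.current_t(),ctrl.current_tool_pos()-p)
a=ctrl.read_camera("scene");b=ctrl.read_camera("side")
cv2.imwrite("pics/p.png",np.hstack([cv2.resize(a[120:320,130:380],(400,320)),cv2.resize(b[200:440,200:500],(400,320))]))
E
```

```text
Traceback (most recent call last):
AssertionError: (0.095, 43)
```

Run:
```python
from h import *
np.set_printoptions(precision=1,suppress=True)
for phi in(10,-10,-30):
    u=np.array([np.cos(np.radians(phi)),np.sin(np.radians(phi))]);n=np.array([.470,.092])+u*.012
    for a in (35,39,43,47): print(phi,a,ctrl.ik(*pose([*n,.095],phi,a)))
phi=-10;u=np.array([np.cos(np.radians(phi)),np.sin(np.radians(phi))]);n=np.array([.470,.092])+u*.012
p0=np.array(ctrl.current_tool_pos());R0=ctrl.current_eef_rot()
m=p0+R0@V
p,R=pose(m,10,-6);ctrl.move_l(p,.04,ori=R)
p,R=pose([*n,.15],phi,-6);ctrl.move_l(p,.10,ori=R)
p,R=pose([*n,.115],phi,-6);ctrl.move_l(p,.06,ori=R);ctrl.sleep(.2)
print(ctrl.current_t(),(ctrl.current_tool_pos()-p)*1000)
a=ctrl.read_camera("scene");b=ctrl.read_camera("side")
cv2.imwrite("pics/p.png",np.hstack([cv2.resize(a[120:320,130:380],(400,320)),cv2.resize(b[200:440,200:500],(400,320))]))
```

```text
10 35 [  1.9  13.1 116.5  16.7  16.2  67.3]
10 39 [  1.2  12.3 120.7  33.4  10.   50.1]
10 43 None
10 47 [ -0.5  12.2 129.3 136.1  11.  -53.8]
-10 35 [  8.4  13.9 115.3 -31.9  20.  135.5]
-10 39 [  9.9  13.3 119.1 -50.5  16.1 155. ]
-10 43 None
-10 47 None
-30 35 [ 13.7  15.8 112.1 -45.3  33.8 168.1]
-30 39 None
-30 43 [  19.8   16.   117.6  -66.6   34.6 -166.9]
-30 47 None
19.4167 [ 0.2 -0.   0.4]
```

View pics/p.png

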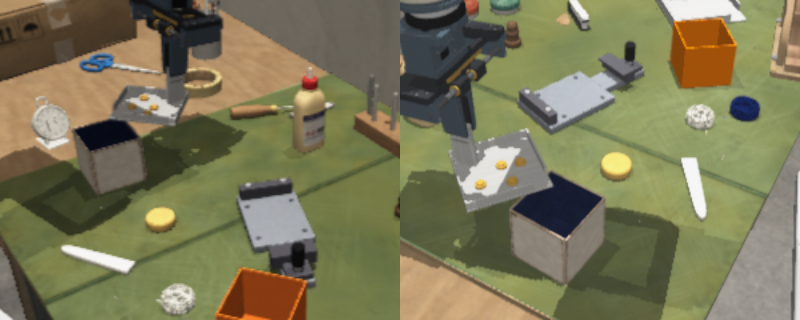

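The tray's notch is over the box, tipped slightly back with all four studs held. Now the pour.

Run:
```python
from h import *
np.set_printoptions(precision=1,suppress=True)
phi=-10;u=np.array([np.cos(np.radians(phi)),np.sin(np.radians(phi))]);n=np.array([.470,.092])+u*.012
for z,a in [(.105,-3),(.102,4),(.10,10),(.098,15),(.096,20),(.095,25),(.095,30),(.095,35)]:
    p,R=pose([*n,z],phi,a);ctrl.move_l(p,.05,ori=R)
ctrl.sleep(.8)
print(ctrl.current_t(),(ctrl.current_tool_pos()-p)*1000,ctrl.current_q(),ctrl.current_contact_force(),ctrl.current_grip_width()*91)
a=ctrl.read_camera("scene");b=ctrl.read_camera("side")
cv2.imwrite("pics/q.png",np.hstack([cv2.resize(a[120:280,130:330],(400,320)),cv2.resize(b[220:420,220:470],(400,320))]))
```

```text
23.1917 [-0.  0. -0.] [  8.4  13.9 115.3 -31.9  20.  135.5] [-0.3 -0.5 -2.4] 9.626216094014032
```

View pics/q.png

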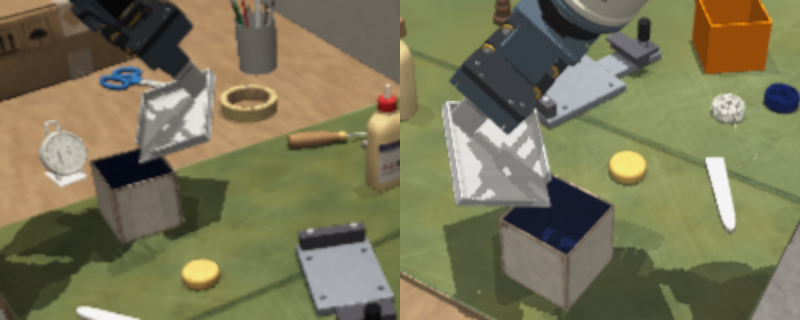

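The tray is empty and no stud is on the bench; the weight drop also matches four studs. Now I'll level the tray and set it down.

Run:
```python
from h import *
np.set_printoptions(precision=4,suppress=True)
phi=-10;u=np.array([np.cos(np.radians(phi)),np.sin(np.radians(phi))]);n=np.array([.470,.092])+u*.012
for z,a in [(.10,25),(.11,15),(.13,5),(.15,0)]:
    p,R=pose([*n,z],phi,a);ctrl.move_l(p,.08,ori=R)
c=np.array([.615,-.037])-u*.074
for z,v in((.15,.15),(.03,.12)):
    p,R=pose([*c,z],phi,0);ctrl.move_l(p,v,ori=R)
p,R=pose([*c,.0],phi,0);print(ctrl.move_l(p,.02,contact_N=3),ctrl.current_tool_pos(),ctrl.current_contact_force())
ctrl.command_gripper(.5)
q=np.array(ctrl.current_tool_pos());ctrl.move_l([q[0],q[1],q[2]+.15],.15)
h=np.array([.47,.0]);ctrl.goto([.47,.02,.30],down(0))
a=ctrl.read_camera("scene");b=ctrl.read_camera("wrist");print(ctrl.current_t())
cv2.imwrite("pics/r.png",np.hstack([cv2.resize(a[100:340,120:420],(400,320)),cv2.resize(b,(400,320))]))
```

```text
True [ 0.6672 -0.0462  0.0359] [0.0253 0.7637 6.092 ]
31.7833
```

View pics/r.png

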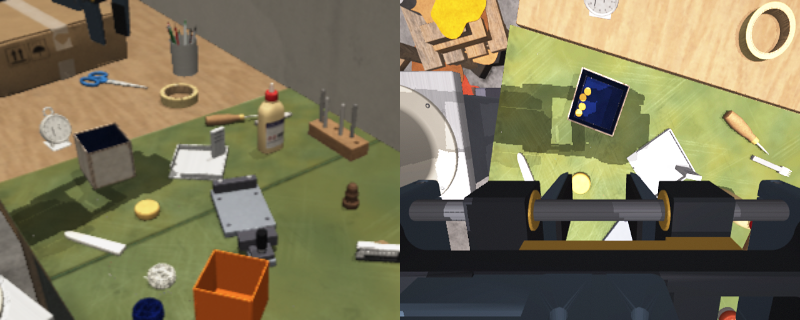

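The box is standing with the studs inside. The tray is flat and empty between the box and the vise, and the bystanders haven't moved.

```bash
python3 -c "
from bench import ctrl
print(ctrl.sign_off())"
```

```text
the job is handed in; nothing more can be done
None
```

I slid the vise jaw back to its stop, poured all four studs into the card box, and set the empty tray flat on the bench clear of the vise and box; the job was handed in at about 32 s, with no stud on the bench, the box upright and the bystanders where they were.

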